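# Close the swivel cash organiser and thread its locking rod

### The arm

A 6-joint arm with a two-finger parallel gripper is mounted at the origin on a cart in front of the work surface, level with it; the furniture and walls round the work are solid. World frame = base frame: x ahead of the robot, y to its left, z up, the work surface at z = 0. Lengths are in m, angles in rad, forces in N, time in s.
With the tool pointing down it reaches from about 0.375 to 0.925 m from the base axis. Payload 5.7 kg.
Tool frame: the origin (TCP) lies midway between the tips of the shut fingers; the grasp point (between the pads) lies 19 mm behind it; z points along the fingers, x is the direction in which the jaws open and shut, and the axes are right-handed (so a half turn about z gives the same grasp; the last joint's range is limited). The gripper opens to 88 mm and grips with 3 to 60 N. Pads are 20 mm wide; open, the fingers measure 115 mm over their backs; the gripper's body (75 mm by 178 mm) begins 61 mm behind the grasp point.
Start: joints at [1.1, 0.359, 1.51, -0, 1.272, -0.115], TCP at [0.209, 0.562, 0.223] pointing down, gripper open.
Joint ranges: [-2.97, 2.97], [-1.01, 2.36], [0.21, 2.38], [-0.96, 4.11], [0.2, 2.71], [-2.98, 2.98]. Speed limits (rad/s): [2.39, 2.39, 3.14, 3.14, 3.14, 3.14].

### API

Orientations are given as a unit quaternion [x, y, z, w].
In Python, from bench import env, eyes gives the robot as it stands. The module is installed in compiled form; this text tells all that it offers.
- The arm moves only by the tool play_rows, never from a script. Its argument "moves" is a list of rows, each a list of 6 numbers: the shift along the tool's x, y, z in m, then the turn, a rotation vector about the tool's x, y, z in rad. A call has 1 to 10 rows; each row shifts and turns the pose as measured when the row begins, along the tool's axes as they then stand; what a row does not reach is not made up. A row lasts 1/10 s, in which the tool goes at most 50 mm and 8.59 degrees, less where a joint would pass 70% of its speed; a pose out of reach is approached as far as the arm can. A call is refused whole if a number of a shift passes 0.05 or a number of a turn 0.15, either way. A call with a gripper value outside its range is refused whole. "claw" is the opening in per cent of the stroke, from 0 (shut) to 100 (fully open), set as the call begins (left out, the last holds). The fingers move at their own pace and stop on an object; the grip force is fixed at half the most. Time passes only in rows, so rows that do not move let the fingers close. It gives the time, the measured TCP pose, the force and the opening at its end, in the units of the state.
- env.observe(): the state, without advancing time (a new reading comes with each control period).
- eyes.camera(name): name is "side" or "top" or "wrist"; returns the picture (480x640x3 uint8, red, green, blue); there is no depth.
- eyes.camera_info(name): a dict with "K" (3x3 intrinsics, pixels), "k1" (the pictures are not rectified: a ray, as slopes to the right and down, at radius r is drawn at 1 + k1 r^2 times it, then the intrinsics apply), "R" (3x3) and "t" (3): a world point X has camera coordinates R X + t. Camera axes: x right, y down, z forward; pixel columns grow to the right and rows downward; lengths in m; the calibration is good to about 2 mm. A picture is of the moment at which its call begins: read the wrist's pose just before it. camera_info takes no time and is no camera call; for the wrist camera it gives the pose at the moment of the call.
- env.finish_job(): hands the job in, once; it reports no verdict.
The state is a dict: "t": time; "joint_pos": joint angles; "joint_velocities": joint speeds; "joint_torque": joint torques, N m; "position": TCP position; "eef_rot": TCP orientation; "ft_force": force on the tool from outside, world axes, zero at the start; "wrist_torque": the same for the moment, N m; "width": finger opening in m.
Only numpy, scipy, OpenCV 4.12 (cv2) and the standard library are available. Lean on these libraries where they do the work, as an engineer would, in place of code of your own. Each camera call takes 0.05 s, during which the arm holds its last target.

### The job

Lock up the swivel organiser on the counter: swing the open top tray shut, take the red-knobbed locking rod out of its parking sleeve, and thread it down through the eye of each tray in turn into the hole in the base until its collar sits flush on the top eye, then let go. The lower trays have some free swing, so their eyes will not be in line: feel for each one with a light touch and coax it over, never force the rod. Leave the other things on the counter where they are.

Things in the scene. Friction and masses are not known exactly. Their poses are not given: they have to be found in the camera images.
- organiser: Three dark trays 172 x 150 mm, 28 mm deep, one above the other on a fixed grey base 20 mm high; origin under the base's middle, z up, x away from its front, y to its left. All trays swivel on one post. On each tray's front a steel lug 44 mm wide, 5 mm thick, x = -87 to -125 mm, tops at z = 50, 82, 114 mm (tray rims), with an eye 12.5 mm in diameter, chamfer 1.5 mm, over the lock hole when closed
- post (a point): top of the upright steel swivel post, at (+72, -56) mm in the organiser's frame. The eyes lie 208 mm from it. An interlock holds the low and middle trays closed but for free swing: the middle eye stands 3 to 9 mm off the lock hole, the low one up to 9 mm, either way along the arc about this post; no reading shows it. 1.5 N at the eye turns a tray, up to 11 mm either way; it stays where put
- socket (a point): centre of the mouth of the lock hole in the base's front ledge, at (-112, +40, 20) mm in the organiser's frame; hole 12.5 mm in diameter, mouth 20 mm and floor 4 mm above the counter
- sleeve (a point): centre of the top of the rod's parking sleeve, at (-112, -40, 54) mm in the organiser's frame; bore 13 mm, outside 21 mm, floor 4 mm above the counter
- lock_rod: loose steel locking rod, 60 to 130 g, upright in its sleeve; origin at its tip, z up along it. Rod 10 mm in diameter, 106 mm long, nose tapered over 1.2 mm to an 8.2 mm flat end; then a collar 23 mm wide (106 to 112 mm from the tip) and a red knob 21 mm in diameter (112 to 145 mm from the tip) to hold it by. A rod standing in an eye can drag its tray over
- tray_top (a joint): swing of the top tray: 0 = closed (eye over the lock hole), up to 0.75 rad as it turns clockwise seen from above and stands out to the left (+y of the organiser); it can go 0.05 rad past closed. About 1.5 N at its front turns it and it stays where left. Walls from z = 86 to 114 mm; when closed the left wall's outside is at y = +75 mm, x = -86 to +86 mm in the organiser's frame
- top_eye (a point): centre of the eye in the top tray's lug, at the lug's top face, 114 mm above the counter; it moves with the tray
- ink_bottle: blue ink bottle with black cap, 37 mm diameter, 76 mm high, right of the organiser; origin under its middle; to be left alone
- date_stamp: small hand stamp with a round red handle, 27 mm diameter, 76 mm high, right of the organiser; origin under its middle; to be left alone
- calculator: desk calculator, 147 x 103 x 19 mm, front left; origin under its middle; to be left alone
- stapler: dark blue stapler, 36 x 142 x 53 mm, right of the organiser; origin under its middle; to be left alone
There are look-alikes about, which are no part of the job. Several things look just like the lock_rod: the one meant starts farthest to the robot's left.

How it is judged:
On the way, in this order (a step that is already met when the one before it is completed fails the run):
1. the top tray is swung shut: its eye is within 7 mm of the lock hole (horizontal distance between top_eye and socket below 0.007 m), for 0.2 s.
2. the rod's nose is through the top tray's eye: upright, below the lug and within 5 mm of the eye's centre (horizontal distance between lock_rod and top_eye below 0.005 m and z of lock_rod in the frame of organiser between 0.05 and 0.106 m and angle between lock_rod's own z axis and vertical below 0.15 rad), for 0.1 s.
At the end, for the whole second after the job is handed in: the rod is upright in the lock hole under all three eyes (tip within 3 mm of the hole's axis, tilt under 0.05 rad), its collar within 2.5 mm of flush on the top eye (tip at most 10.5 mm above the counter), the top eye within 4 mm of the lock hole, and the rod is released and at rest (horizontal distance between lock_rod and socket below 0.003 m and z of lock_rod in the frame of organiser below 0.0105 m and angle between lock_rod's own z axis and vertical below 0.05 rad and horizontal distance between top_eye and socket below 0.004 m and linear speed of lock_rod below 0.01 m/s); the robot touches nothing.
It fails at once if the rod is forced: it presses on the organiser with more than 40 N (contact force between lock_rod and organiser above 40 N).
It fails at once if the ink bottle, hand stamp, calculator or stapler is moved more than 20 mm (distance of any of ink_bottle, date_stamp, calculator, stapler from where it was at the start of the episode above 0.02 m).
It also fails if it takes over 72 s, if anything falls off the work surface, if the arm or the gripper's body presses on something with over 40 N, if the wrist force passes 120 N, or if a joint passes its speed limit or range.

## Working session

There is one attempt and no reset: what is moved stays moved. The work goes in short steps, Python scripts to look and compute and a tool call to move; the robot and the scene stay as the last step left them, time stands still between calls to the robot, and variables do not carry over. Pictures are saved under pics/ and viewed, and the job is handed in when it is done.

Besides the shell and the picture viewer there is one more tool, called as name([rows], argument=value, ...), one row to a line, values as JSON. play_rows: Moves the arm, as the interface text tells. Its arguments: {"type":"object","properties":{"moves":{"type":"array"},"claw":{"type":"number"}},"required":["moves"]}

```bash
mkdir -p pics; ls
python3 - <<'E'
from bench import env, eyes
import cv2
s=env.observe(); print(s)
for n in ["top","side","wrist"]:
    print(n,eyes.camera_info(n))
    im=eyes.camera(n); cv2.imwrite(f"pics/{n}0.png",im[:,:,::-1])
E
```

```text
pics
{'t': 0.0, 'joint_pos': array([ 1.09989089e+00,  3.59497980e-01,  1.51139280e+00, -2.15071986e-05,
        1.27250074e+00, -1.15087703e-01]), 'joint_velocities': array([ 0.00048572, -0.00155846, -0.00019693,  0.00185124, -0.00242973,
       -0.00112751]), 'joint_torque': array([ 7.22519098e-05, -5.15359426e+01, -2.70726871e+01,  6.73753931e-02,
        3.54405621e-02, -1.38422029e-04]), 'position': array([0.20871525, 0.56181206, 0.22182886]), 'eef_rot': array([ 8.21081592e-01,  5.70810135e-01, -7.87725508e-04,  4.34257800e-04]), 'ft_force': array([-0.30954212, -0.0280868 , -1.11452723]), 'wrist_torque': array([ 0.01337086, -0.01486271,  0.05179533]), 'width': 0.08796430579073733}
top {'K': array([[450.48885615,   0.        , 309.56482805],
       [  0.        , 450.48885615, 241.65762705],
       [  0.        ,   0.        ,   1.        ]]), 'k1': -0.10724190616473563, 'R': array([[ 0.00642277, -0.99996242, -0.00582231],
       [-0.99350257, -0.00571945, -0.1136659 ],
       [ 0.11362833,  0.00651453, -0.99350197]]), 't': array([3.33984678e-04, 5.61724938e-01, 1.15723438e+00])}
side {'K': array([[483.69027348,   0.        , 328.50118673],
       [  0.        , 483.69027348, 239.01580204],
       [  0.        ,   0.        ,   1.        ]]), 'k1': -0.09731312231929956, 'R': array([[ 9.99348234e-01, -3.60960957e-02, -4.23396635e-04],
       [-1.42824691e-02, -3.84594942e-01, -9.22974941e-01],
       [ 3.31529556e-02,  9.22379424e-01, -3.84859817e-01]]), 't': array([-0.5352416 ,  0.10757646,  1.08592151])}
wrist {'K': array([[333.48172772,   0.        , 322.34765013],
       [  0.        , 333.48172772, 237.9709575 ],
       [  0.        ,   0.        ,   1.        ]]), 'k1': -0.04081552481457651, 'R': array([[ 0.34738366,  0.93772205, -0.00139325],
       [ 0.9012742 , -0.33347042,  0.27659047],
       [ 0.25890037, -0.09733871, -0.96098687]]), 't': array([-0.59779471, -0.03422684,  0.3907269 ])}
```

View pics/top0.png

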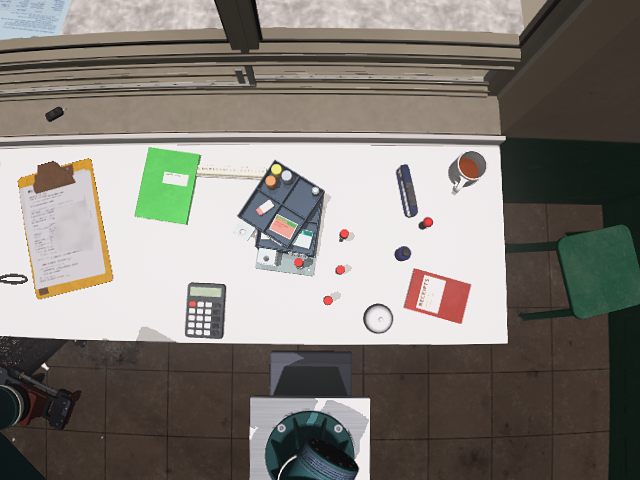

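View pics/side0.png

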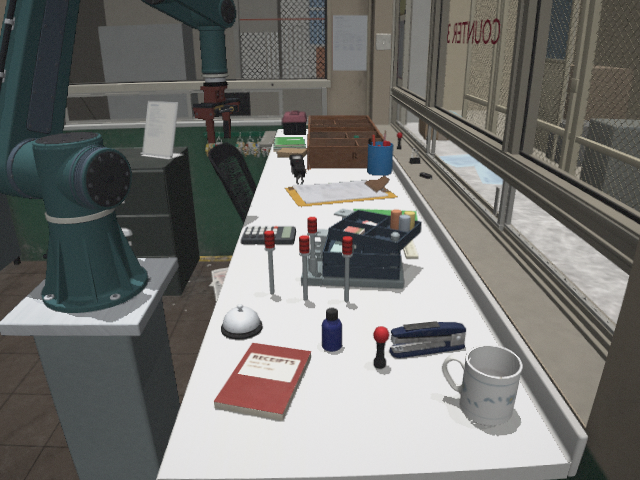

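View pics/wrist0.png

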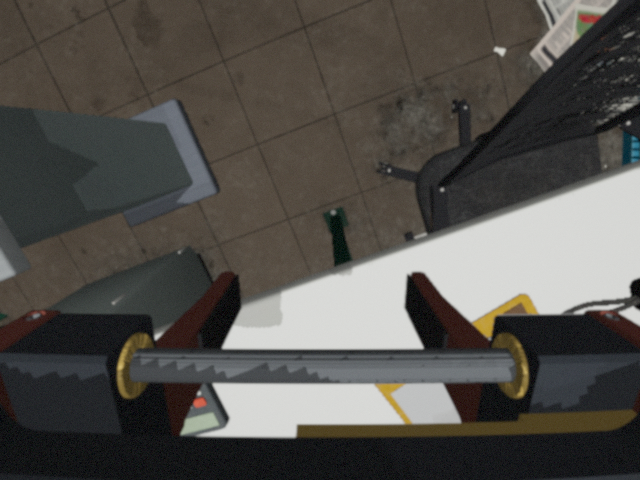

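Run:
```python
import cv2
a=cv2.imread("pics/top0.png")[150:310,215:365]; cv2.imwrite("pics/top0c.png",cv2.resize(a,None,fx=3.7,fy=3.7,interpolation=cv2.INTER_CUBIC))
a=cv2.imread("pics/side0.png")[190:310,230:430]; cv2.imwrite("pics/side0c.png",cv2.resize(a,None,fx=4,fy=4,interpolation=cv2.INTER_CUBIC))
```

```text
(no output)
```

View pics/top0c.png

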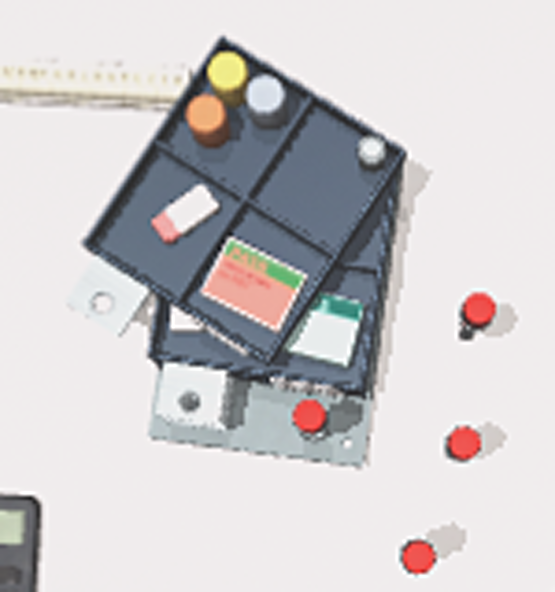

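View pics/side0c.png

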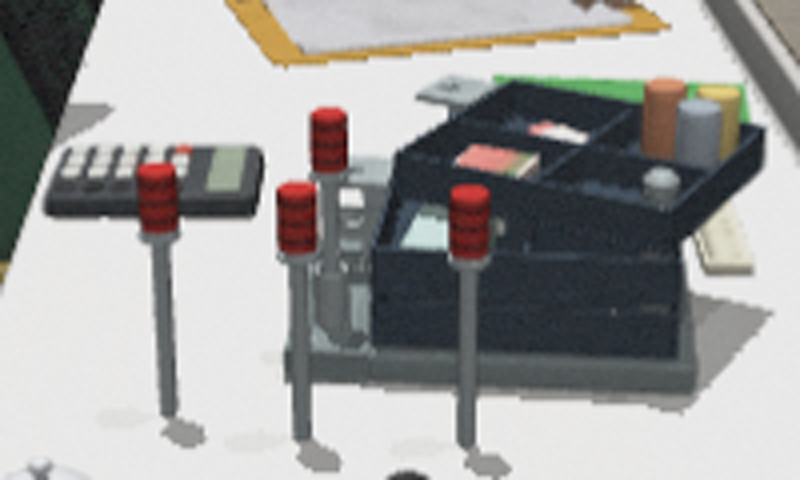

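```bash
cat > h.py <<'E'
import numpy as np, cv2
from scipy.spatial.transform import Rotation as Rn
def ray(ci,uv):
    p=cv2.undistortPoints(np.array([[uv]],float),ci["K"],np.array([ci["k1"],0,0,0,0.]))[0,0]
    R=ci["R"];C=-R.T@ci["t"]; d=R.T@np.array([p[0],p[1],1.]); return C,d/np.linalg.norm(d)
def onz(ci,uv,z):
    C,d=ray(ci,uv); return C+d*(z-C[2])/d[2]
def two(r1,r2):
    A=np.zeros((3,3));b=np.zeros(3)
    for C,d in (r1,r2):
        P=np.eye(3)-np.outer(d,d);A+=P;b+=P@C
    X=np.linalg.solve(A,b); return X,[np.linalg.norm((np.eye(3)-np.outer(d,d))@(X-C)) for C,d in (r1,r2)]
def proj(ci,X):
    c=ci["R"]@np.asarray(X,float)+ci["t"]; x,y=c[:2]/c[2]; s=1+ci["k1"]*(x*x+y*y)
    return ci["K"][:2,:2]@np.array([x*s,y*s])+ci["K"][:2,2]
def save(name,im,box=None,f=1):
    im=im[:,:,::-1]
    if box: im=im[box[1]:box[3],box[0]:box[2]]
    if f!=1: im=cv2.resize(im,None,fx=f,fy=f,interpolation=cv2.INTER_CUBIC)
    cv2.imwrite(f"pics/{name}.png",im)
E
python3 - <<'E'
from h import *
from bench import env,eyes
ct=eyes.camera_info("top");cs=eyes.camera_info("side")
f=lambda x,y:(215+(x-1.35)/3.7,150+(y-1.35)/3.7)
print("cam",-ct["R"].T@ct["t"],-cs["R"].T@cs["t"])
for n,p,z in [("eye_top",(102,303),.114),("eye_mid",(189,401),.082),("FL",(150,437),.02),("FR",(362,466),.02),("knob",(309,416),.149),("post?",(371,145),.125)]:
    print(n,f(*p),onz(ct,f(*p),z))
im=cv2.imread("pics/top0.png").astype(int)
m=((im[:,:,2]>150)&(im[:,:,1]<90)&(im[:,:,0]<90)).astype(np.uint8)
n,l,st,c=cv2.connectedComponentsWithStats(m)
for i in range(1,n):
    if st[i,4]>20: print(st[i],c[i],onz(ct,c[i],.149))
im=cv2.imread("pics/side0.png").astype(int)
m=((im[:,:,2]>110)&(im[:,:,1]<60)&(im[:,:,0]<60)).astype(np.uint8)
n,l,st,c=cv2.connectedComponentsWithStats(m)
for i in range(1,n):
    if st[i,4]>20: print("side",st[i],c[i])
E
```

```text
cam [ 0.42657842 -0.0039921   1.21356555] [ 0.5004277  -0.97957842  0.51699131]
eye_top (242.2027027027027, 231.52702702702703) [0.57657863 0.16985903 0.114     ]
eye_mid (265.7162162162162, 258.0135135135135) [0.5138399  0.11375512 0.082     ]
FL (255.17567567567568, 267.7432432432432) [0.49251671 0.14785641 0.02      ]
FR (312.47297297297297, 275.58108108108104) [ 0.47280287 -0.00443956  0.02      ]
knob (298.14864864864865, 262.06756756756755) [0.49954703 0.0297022  0.149     ]
post? (314.9054054054054, 188.82432432432432) [ 0.68244142 -0.00919612  0.125     ]
[424 218   9   8  59] [427.84745763 221.30508475] [ 0.59925778 -0.28127434  0.149     ]
[340 230   9   7  50] [344.22 233.06] [ 0.56944296 -0.07950849  0.149     ]
[294 258   9   9  53] [298.22641509 261.86792453] [0.50002165 0.02952233 0.149     ]
[336 266   9   8  52] [339.98076923 269.38461538] [ 0.48279952 -0.06931217  0.149     ]
[ 407  269   63   54 1258] [444.95310016 297.44833068] [ 0.41719021 -0.3185103   0.149     ]
[324 296   8   9  56] [327.60714286 300.23214286] [ 0.41016318 -0.04026028  0.149     ]
side [384 141   6   5  26] [386.23076923 143.23076923]
side [343 236   9   6  31] [347.22580645 238.16129032]
side [374 328  15  12 101] [380.98019802 334.33663366]
```

play_rows([
  [-0.015,0.045,0,0,0,-0.02],
  [-0.015,0.045,0,0,0,-0.02],
  [-0.015,0.045,0,0,0,-0.02],
  [-0.015,0.045,0,0,0,-0.02],
  [-0.015,0.045,0,0,0,-0.02],
  [-0.015,0.045,0,0,0,-0.02],
  [-0.015,0.045,0,0,0,-0.02],
  [-0.015,0.045,0,0,0,-0.02],
  [-0.015,0.045,0,0,0,-0.02],
  [-0.015,0.045,0,0,0,-0.02],
], claw=0)

```text
t: 1.15
position: [0.6114, 0.2953, 0.2183]
eef_rot: [0.754, 0.657, -0.003, -0.002]
ft_force: [0.7, 0.8, 0.4]
width: 0.0117
```

```bash
cat >> h.py <<'E'
import json
ORG=dict(o=[0.6157,0.055],yaw=-0.129)
try: ORG=json.load(open("org.json"))
except Exception: pass
def W(p,z=None):
    c,s=np.cos(ORG["yaw"]),np.sin(ORG["yaw"]); q=np.array([[c,-s],[s,c]])@np.array(p[:2],float)/1000+ORG["o"]
    return q if z is None else np.array([q[0],q[1],z])
def O(P):
    c,s=np.cos(ORG["yaw"]),np.sin(ORG["yaw"]); return 1000*(np.array([[c,s],[-s,c]])@(np.array(P[:2])-ORG["o"]))
def show(s):
    R=Rn.from_quat(s["eef_rot"]); m=R.as_matrix()
    print("t %.2f pos"%s["t"],np.round(s["position"],4),"org",np.round(O(s["position"]),1),"x-ang-org %.4f"%(np.arctan2(m[1,0],m[0,0])-ORG["yaw"]-np.pi/2),"zax",np.round(m[:,2],4),"F",np.round(s["ft_force"],1),"M",np.round(s["wrist_torque"],2),"w %.4f"%s["width"])
def togo(s,p,z):
    """p org mm; return tool shift and turn to upright & x along org y"""
    R=Rn.from_quat(s["eef_rot"]); T=W(p,z)
    a=ORG["yaw"]+np.pi/2; M=np.array([[np.cos(a),np.sin(a),0],[np.sin(a),-np.cos(a),0],[0,0,-1]]).T
    print("shift",np.round(R.inv().apply(T-s["position"]),4),"turn",np.round((R.inv()*Rn.from_matrix(M)).as_rotvec(),4))
E
python3 - <<'E'
from h import *
from bench import env,eyes
s=env.observe();show(s);togo(s,(9,165),.2)
c=eyes.camera_info("wrist");C=-c["R"].T@c["t"];print(O(C),C[2],c["R"])
im=eyes.camera("wrist");save("w1",im)
E
```

```text
t 1.15 pos [0.6114 0.2953 0.2183] org [-35.2 237.8] x-ang-org -0.0082 zax [-0.0062 -0.0013 -1.    ] F [0.7 0.8 0.4] M [-0.01 -0.03 -0.05] w 0.0117
shift [-0.0724  0.0449  0.0182] turn [-0.006   0.0021 -0.0082]
[-110.2724272   237.29001249] 0.38098743502406196 [[ 0.13578536  0.99073693 -0.00163412]
 [ 0.95368882 -0.13026054  0.27112696]
 [ 0.26840263 -0.03837351 -0.96254221]]
```

View pics/w1.png

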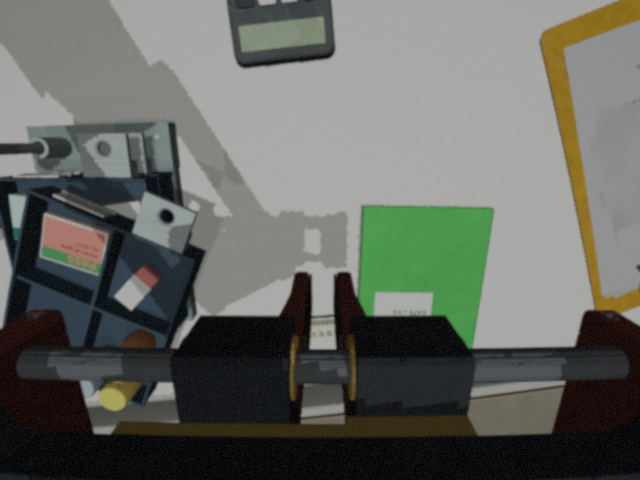

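Run:
```python
from h import *
from bench import env,eyes
c=eyes.camera_info("wrist")
im=cv2.imread("pics/w1.png")
a=cv2.resize(im[110:260,0:210],None,fx=3.8,fy=3.8,interpolation=cv2.INTER_CUBIC);cv2.imwrite("pics/w1c.png",a)
for n,p,z in [("eyetop",(166,216),.114),("eyemid",(104,149),.082),("FLbase",(174,122),.02),("sleeve",(56,149),.054)]:
    P=onz(c,p,z);print(n,P,O(P))
```

```text
eyetop [0.58320028 0.16427948 0.114     ] [-46.28767173 104.19063224]
eyemid [0.52119701 0.10817171 0.082     ] [-100.55790742   40.57280718]
FLbase [0.50151636 0.15036262 0.02      ] [-125.50257722   79.88138742]
sleeve [0.51155753 0.04182015 0.054     ] [-101.58166642  -26.46748605]
```

View pics/w1c.png

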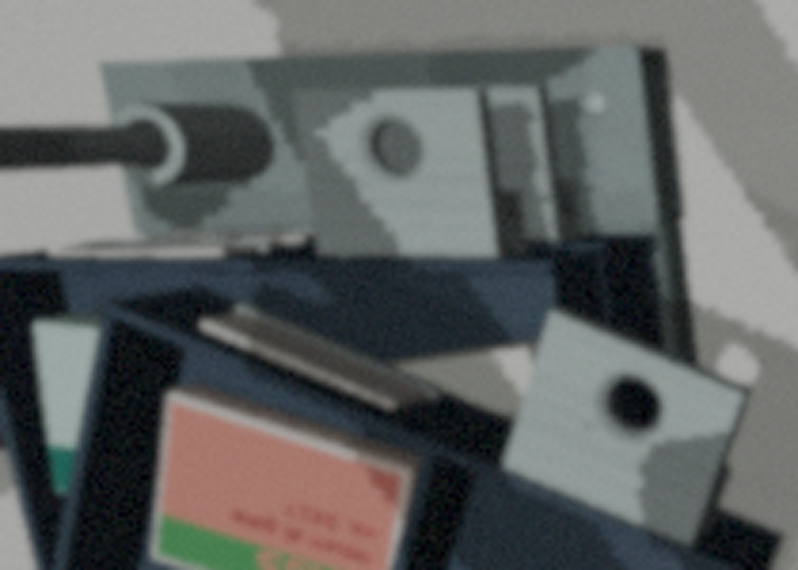

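play_rows([
  [-0.035,0.0,0,0,0,0],
  [-0.035,0.0,0,0,0,0],
  [-0.03,0.0,0,0,0,0],
  [-0.02,0,0,0,0,0],
  [0,0,0,0,0,0],
  [0,0,0,0,0,0],
])

```text
t: 1.8
position: [0.6037, 0.166, 0.2149]
eef_rot: [0.757, 0.654, -0.002, 0.001]
ft_force: [-0.4, -0.1, 0.2]
width: 0.0005
```

Run:
```python
from h import *
from bench import env,eyes
s=env.observe();show(s); print(np.abs(s["joint_velocities"]).max())
import pickle
c=eyes.camera_info("wrist");im=eyes.camera("wrist");pickle.dump(c,open("w2.pkl","wb"));save("w2",im);save("w2c",im,(100,80,420,320),2.5)
```

```text
t 1.80 pos [0.6037 0.166  0.2149] org [-26.1 108.5] x-ang-org -0.0164 zax [-0.0027 -0.004  -1.    ] F [-0.4 -0.1  0.2] M [ 0.02 -0.03 -0.02] w 0.0005
0.011717405981309778
```

View pics/w2c.png

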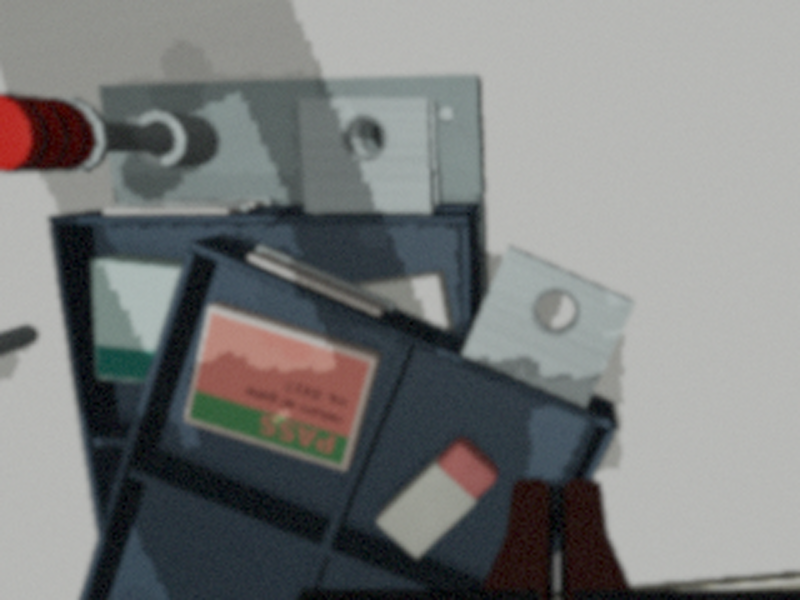

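Run:
```python
from h import *
import pickle
c=pickle.load(open("w2.pkl","rb"))
f=lambda x,y:(100+(x-.75)/2.5,80+(y-.75)/2.5)
for n,p,z in [("eyetop",(557,310),.114),("eyemid",(366,138),.082),("FL",(478,77),.02),("FR",(101,88),.02),("sleeve",(162,138),.054)]:
    P=onz(c,f(*p),z);print(n,P,O(P))
```

```text
eyetop [0.57491139 0.16859219 0.114     ] [-55.06248789 107.40120894]
eyemid [0.5124676  0.11180724 0.082     ] [-109.68247039   43.05515157]
FL [0.49245098 0.14797332 0.02      ] [-134.18526963   76.34574567]
FR [ 0.47277309 -0.00618893  0.02      ] [-133.86783742  -79.06698647]
sleeve [0.4991442  0.02938879 0.054     ] [-112.29264717  -40.39243559]
```

```bash
echo '{"o":[0.6151,0.0545],"yaw":-0.128}'>org.json
python3 - <<'E'
from h import *
from bench import env,eyes
s=env.observe();show(s);togo(s,(12,152),.2149)
E
```

```text
t 1.85 pos [0.6037 0.1662 0.2149] org [-25.5 109.3] x-ang-org -0.0168 zax [-0.0027 -0.0042 -1.    ] F [-0.1 -0.3 -0.2] M [0.03 0.01 0.03] w 0.0007
shift [ 0.0433  0.0368 -0.0003] turn [-0.0021  0.0046 -0.0168]
```

play_rows([
  [0.025,0.022,0,0,0,-0.01],
  [0.02,0.018,0.0,0,0,-0.01],
  [0,0,0.03,0,0,0],
  [0,0,0.04,0,0,0],
  [0,0,0.03,0,0,0],
  [0,0,0.015,0,0,0],
  [0,0,0,0,0,0],
])

```text
t: 2.55
position: [0.6525, 0.2177, 0.0963]
eef_rot: [0.747, 0.665, 0.001, 0.001]
ft_force: [0.1, -0.6, -0.7]
width: 0.0005
```

Run:
```python
from h import *
from bench import env,eyes
s=env.observe();show(s);togo(s,(9.3,142),.098);togo(s,(-28,116.3),.098);togo(s,(-60,88.5),.098)
```

```text
t 2.55 pos [0.6525 0.2177 0.0963] org [ 16.2 166.7] x-ang-org 0.0126 zax [ 2.2e-03 -4.0e-04 -1.0e+00] F [ 0.1 -0.6 -0.7] M [0.04 0.04 0.04] w 0.0005
shift [-0.0246 -0.0072 -0.0017] turn [0.0022 0.0001 0.0126]
shift [-0.0498 -0.0448 -0.0018] turn [0.0022 0.0001 0.0126]
shift [-0.0772 -0.0772 -0.0019] turn [0.0022 0.0001 0.0126]
```

play_rows([
  [-0.011,-0.003,0,0,0,0.006],
  [-0.011,-0.004,-0.001,0,0,0.006],
  [-0.007,-0.01,0,0,0,0],
  [-0.007,-0.01,0,0,0,0],
  [-0.007,-0.01,0,0,0,0],
  [-0.007,-0.009,0,0,0,0],
  [0,0,0,0,0,0],
])

```text
t: 3.25
position: [0.5967, 0.175, 0.1016]
eef_rot: [0.751, 0.66, 0.005, 0.0]
ft_force: [0.3, -0.1, 0.3]
width: 0.0002
```

Run:
```python
from h import *
from bench import env,eyes
s=env.observe();show(s);togo(s,(-28,116.3),.098);togo(s,(-60,88.5),.098)
```

```text
t 3.25 pos [0.5967 0.175  0.1016] org [-33.6 117.1] x-ang-org -0.0008 zax [ 0.0073  0.0063 -1.    ] F [ 0.3 -0.1  0.3] M [0.01 0.03 0.02] w 0.0002
shift [-0.0009  0.0056  0.0036] turn [ 0.0065 -0.0072 -0.0008]
shift [-0.0287 -0.0264  0.0032] turn [ 0.0065 -0.0072 -0.0008]
```

play_rows([
  [-0.006,-0.007,0.002,0.006,-0.006,0],
  [-0.006,-0.006,0.001,0,0,0],
  [-0.005,-0.005,0,0,0,0],
  [-0.004,-0.003,0,0,0,0],
  [0,0,0,0,0,0],
  [0,0,0,0,0,0],
])

```text
t: 3.85
position: [0.5714, 0.1571, 0.1002]
eef_rot: [0.752, 0.66, 0.002, -0.001]
ft_force: [-0.4, 3.4, 0.3]
width: 0.0003
```

Run:
```python
from h import *
from bench import env,eyes
import pickle
s=env.observe();show(s);togo(s,(-60,88.5),.098)
c=eyes.camera_info("wrist");im=eyes.camera("wrist");pickle.dump(c,open("w3.pkl","wb"));save("w3",im)
```

```text
t 3.85 pos [0.5714 0.1571 0.1002] org [-56.4  96.2] x-ang-org -0.0023 zax [ 0.0019  0.0044 -1.    ] F [-0.4  3.4  0.3] M [ 0.63  0.13 -0.09] w 0.0003
shift [-0.0077 -0.0035  0.0022] turn [ 0.0013 -0.0046 -0.0023]
```

View pics/w3.png

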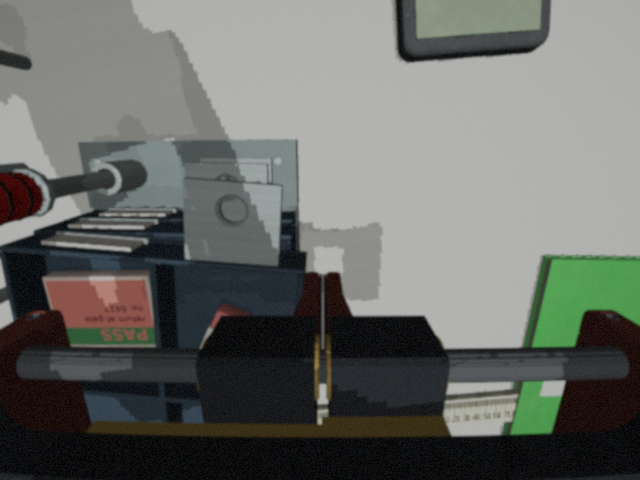

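```bash
cat >> h.py <<'E'
def arc(p):
    """signed arc mm off closed (+ = open), radius"""
    r=np.array(p)-[72,-56]; return 208*(np.arctan2(96,184)-np.arctan2(r[1],-r[0]))*-1, np.hypot(*r)
E
python3 - <<'E'
from h import *
import pickle
c=pickle.load(open("w3.pkl","rb"))
P=onz(c,(232.8,209),.114);print(P,O(P),arc(O(P)))
print([ (n,proj(c,W(p,z)).round(1)) for n,p,z in [("sock",(-112,40),.114),("FL",(-134,77),.02)]])
im=cv2.imread("pics/w3.png");cv2.imwrite("pics/w3c.png",cv2.resize(im[130:280,160:320],None,fx=4,fy=4,interpolation=cv2.INTER_CUBIC))
E
```

```text
[0.51935978 0.12159127 0.114     ] [-103.52124028   54.32109226] (np.float64(16.69187629613549), np.float64(207.31244339523437))
[('sock', array([199.5, 190.5])), ('FL', array([296.1, 139.9]))]
```

View pics/w3c.png

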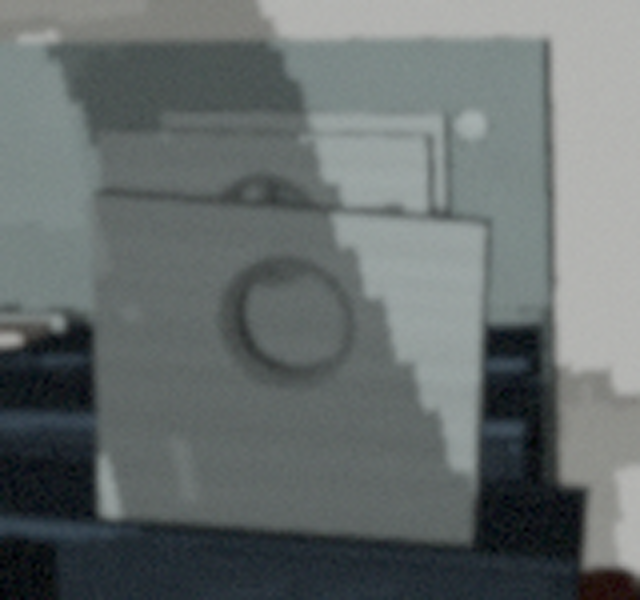

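play_rows([
  [-0.004,-0.003,0.002,0,-0.004,0],
  [-0.004,-0.002,0,0,0,0],
  [-0.003,-0.001,0,0,0,0],
  [-0.001,0,0,0,0,0],
  [0,0,0,0,0,0],
])

```text
t: 4.4
position: [0.5619, 0.1465, 0.0975]
eef_rot: [0.752, 0.66, -0.0, -0.001]
ft_force: [-0.3, 3.9, 2.1]
width: 0.0005
```

Run:
```python
from h import *
from bench import env,eyes
import pickle
s=env.observe();show(s)
c=eyes.camera_info("wrist");im=eyes.camera("wrist");pickle.dump(c,open("w4.pkl","wb"));save("w4c",im,(150,120,310,270),4)
print(proj(c,W((-112,40),.114)))
```

```text
t 4.40 pos [0.5619 0.1465 0.0975] org [-64.5  84.4] x-ang-org -0.0024 zax [-0.0018  0.0019 -1.    ] F [-0.3  3.9  2.1] M [ 0.62  0.18 -0.02] w 0.0005
[225.43825231 209.20422325]
```

View pics/w4c.png

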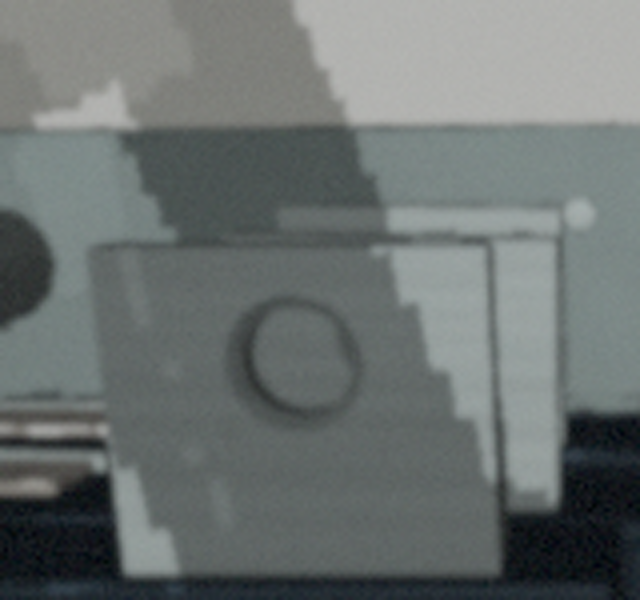

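play_rows([
  [0.01,0,0,0,0,0],
  [0.005,0,0,0,0,0],
  [0,0,-0.03,0,0,0],
  [0,0,-0.04,0,0,0],
  [-0.02,0.01,-0.03,0,0,0],
  [-0.03,0.01,-0.01,0,0,0],
  [-0.02,0.005,0,0,0,0],
  [0,0,0,0,0,0],
  [0,0,0,0,0,0],
], claw=60)

```text
t: 5.35
position: [0.5834, 0.0867, 0.2109]
eef_rot: [0.75, 0.661, -0.002, 0.003]
ft_force: [-0.1, -0.1, -0.4]
width: 0.0529
```

Run:
```python
from h import *
from bench import env,eyes
import pickle
s=env.observe();show(s)
c=eyes.camera_info("wrist");im=eyes.camera("wrist");pickle.dump(c,open("w5.pkl","wb"));save("w5",im);save("w5c",im,(150,60,410,255),3)
for n,p,z in [("sock",(-112,40),.114),("sleeve",(-112,-40),.054)]: print(n,proj(c,W(p,z)))
```

```text
t 5.35 pos [0.5834 0.0867 0.2109] org [-35.5  27.9] x-ang-org 0.0025 zax [ 8.e-04 -8.e-03 -1.e+00] F [-0.1 -0.1 -0.4] M [-0.03  0.06 -0.02] w 0.0529
sock [341.58973304 141.48995644]
sleeve [251.89013372 141.35821944]
```

View pics/w5.png

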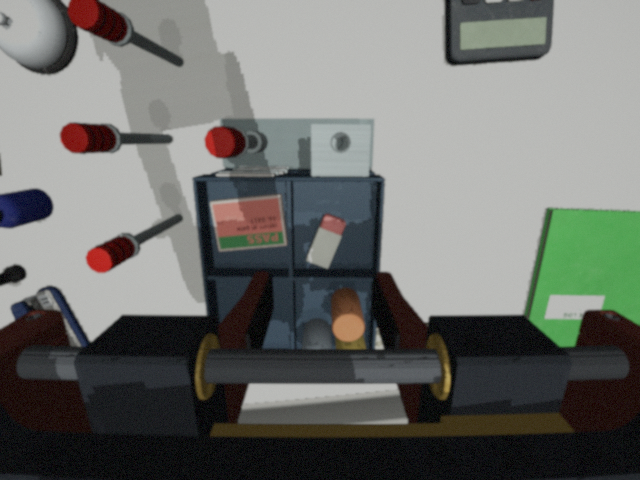

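View pics/w5c.png

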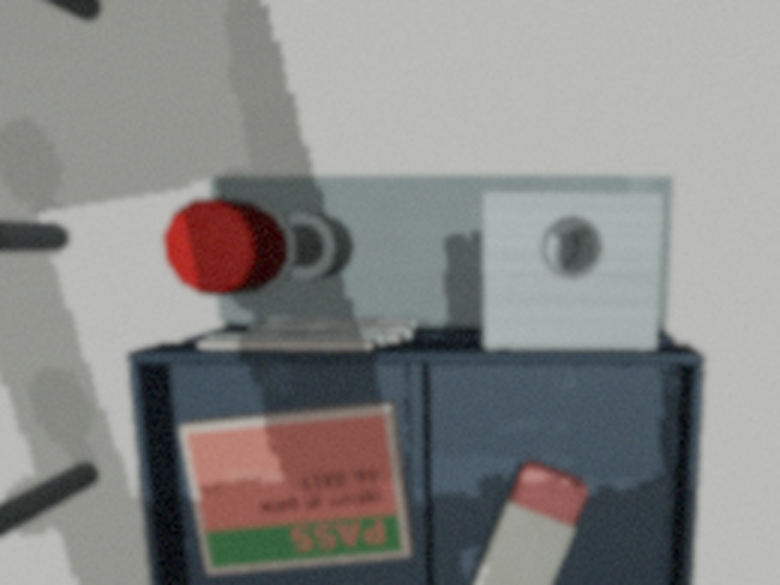

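Run:
```python
from h import *
from bench import env
import pickle
c=pickle.load(open("w5.pkl","rb"))
f=lambda x,y:(150+(x-1)/3,60+(y-1)/3)
for n,p,z in [("knob",(209,247),.149),("eye",(571,246),.114),("FL",(671,177),.02),("FR",(212,178),.02)]:
    P=O(onz(c,f(*p),z));print(n,f(*p),P,arc(P))
s=env.observe();togo(s,(-112,-41),.18)
```

```text
knob (219.33333333333331, 142.0) [-111.61520243  -41.25493642] (np.float64(-83.35705695932586), np.float64(184.20629593886179))
eye (340.0, 141.66666666666669) [-111.86639838   38.8126825 ] (np.float64(-0.9962615686512875), np.float64(206.87265942632786))
FL (373.33333333333337, 118.66666666666666) [-134.39306201   75.98863995] (np.float64(18.31899090589563), np.float64(244.98795301495917))
FR (220.33333333333331, 119.0) [-133.93768828  -78.14587143] (np.float64(-122.30657240440043), np.float64(207.1250131607171))
shift [-0.0685 -0.0766  0.0312] turn [0.0015 0.008  0.003 ]
```

```bash
echo '{"o":[0.6150,0.0535],"yaw":-0.128}'>org.json
```

play_rows([
  [-0.025,-0.028,0,0,0.005,0],
  [-0.025,-0.028,0,0,0,0],
  [-0.012,-0.014,0.01,0,0,0],
  [-0.003,-0.003,0.01,0,0,0],
  [0,0,0,0,0,0],
  [0,0,0,0,0,0],
])

```text
t: 6.0
position: [0.5003, 0.0354, 0.1874]
eef_rot: [0.748, 0.664, -0.001, 0.0]
ft_force: [-0.0, 0.0, 0.6]
width: 0.0522
```

Run:
```python
from h import *
from bench import env,eyes
s=env.observe();show(s);togo(s,(-112,-40),.118)
```

```text
t 6.00 pos [0.5003 0.0354 0.1874] org [-111.4  -32.6] x-ang-org 0.0091 zax [-0.0019 -0.0019 -1.    ] F [-0.   0.   0.6] M [-0.01  0.06 -0.03] w 0.0522
shift [-0.0073 -0.0005  0.0694] turn [-0.0016  0.0021  0.0091]
```

play_rows([
  [-0.006,0,0,0,0,0.009],
  [-0.002,0,0.015,0,0,0],
  [0,0,0.02,0,0,0],
  [0,0,0.015,0,0,0],
  [0,0,0.005,0,0,0],
  [0,0,0,0,0,0],
])

```text
t: 6.6
position: [0.5073, 0.0281, 0.1327]
eef_rot: [0.75, 0.661, 0.001, 0.003]
ft_force: [0.8, -0.5, 0.1]
width: 0.0529
```

Run:
```python
from h import *
from bench import env,eyes
s=env.observe();show(s);togo(s,(-112,-40),.118)
im=eyes.camera("wrist");save("w6",im)
```

```text
t 6.60 pos [0.5073 0.0281 0.1327] org [-103.6  -39. ] x-ang-org 0.0016 zax [ 0.0062 -0.0025 -1.    ] F [ 0.8 -0.5  0.1] M [0.01 0.   0.02] w 0.0529
shift [-0.001  -0.0085  0.0146] turn [0.0064 0.0017 0.0016]
```

View pics/w6.png

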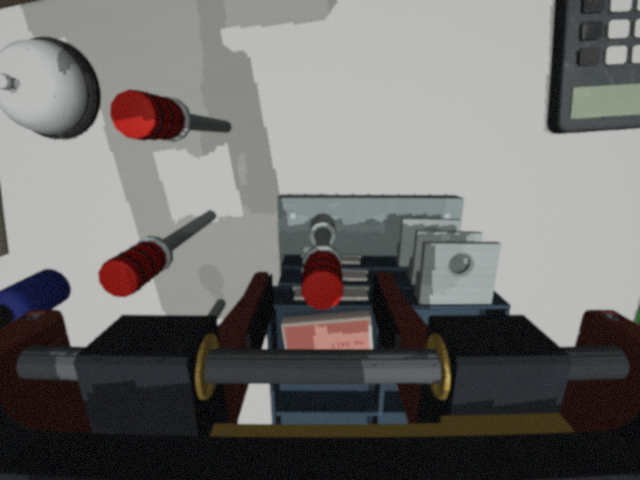

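play_rows([
  [-0.001,-0.007,0.0,0.006,0.002,0],
  [0,-0.002,0.006,0,0,0],
  [0,0,0.006,0,0,0],
  [0,0,0.002,0,0,0],
  [0,0,0,0,0,0],
  [0,0,0,0,0,0],
])

```text
t: 7.25
position: [0.4995, 0.0282, 0.1201]
eef_rot: [0.75, 0.661, 0.002, 0.001]
ft_force: [0.5, -0.4, 0.6]
width: 0.0528
```

Run:
```python
from h import *
from bench import env,eyes
s=env.observe();show(s);togo(s,(-112,-40),.118)
```

```text
t 7.25 pos [0.4995 0.0282 0.1201] org [-111.3  -39.8] x-ang-org 0.0017 zax [ 4.7e-03  2.0e-04 -1.0e+00] F [ 0.5 -0.4  0.6] M [ 0.02 -0.02  0.02] w 0.0528
shift [-0.0002 -0.0007  0.0021] turn [ 0.0046 -0.0008  0.0017]
```

play_rows([
  [0,-0.0005,0.001,0.005,-0.001,0],
  [0,0,0,0,0,0],
])

```text
t: 7.45
position: [0.4992, 0.0282, 0.1192]
eef_rot: [0.75, 0.661, -0.0, -0.0]
ft_force: [-0.3, 0.9, 0.3]
width: 0.0526
```

play_rows([
  [0,0,0,0,0,0],
  [0,0,0,0,0,0],
  [0,0,0,0,0,0],
  [0,0,0,0,0,0],
  [0,0,0,0,0,0],
  [0,0,0,0,0,0],
], claw=0)

```text
t: 8.05
position: [0.4995, 0.0283, 0.1194]
eef_rot: [0.75, 0.661, -0.0, 0.0]
ft_force: [0.1, -0.8, -0.2]
width: 0.0205
```

Run:
```python
from h import *
from bench import env,eyes
s=env.observe();show(s);togo(s,(-112,-40),.118)
```

```text
t 8.05 pos [0.4995 0.0283 0.1194] org [-111.3  -39.7] x-ang-org 0.0016 zax [ 1.e-04 -1.e-04 -1.e+00] F [ 0.1 -0.8 -0.2] M [ 0.01 -0.02 -0.  ] w 0.0205
shift [-0.0003 -0.0007  0.0014] turn [0.0001 0.0001 0.0016]
```

play_rows([
  [0,0,-0.005,0,0,0],
  [0,0,-0.008,0,0,0],
  [0,0,-0.008,0,0,0],
])

```text
t: 8.35
position: [0.4983, 0.0284, 0.1407]
eef_rot: [0.75, 0.661, -0.001, -0.001]
ft_force: [0.6, 0.3, -1.8]
width: 0.0205
```

Run:
```python
from h import *
from bench import env,eyes
s=env.observe();show(s);togo(s,(-111.5,-40),.18)
```

```text
t 8.35 pos [0.4983 0.0284 0.1407] org [-112.5  -39.8] x-ang-org 0.0016 zax [-0.003  0.    -1.   ] F [ 0.6  0.3 -1.8] M [ 0.03 -0.06  0.01] w 0.0205
shift [-0.0002  0.0009 -0.0393] turn [-0.003   0.0003  0.0016]
```

play_rows([
  [0,0.001,-0.007,-0.002,0,0],
  [0,0.0007,-0.008,-0.001,0,0],
  [0,0.0007,-0.008,-0.001,0,0],
  [0,0.0007,-0.008,-0.001,0,0],
  [0,0.0007,-0.008,-0.001,0,0],
])

```text
t: 8.85
position: [0.5027, 0.0278, 0.1843]
eef_rot: [0.75, 0.661, 0.002, 0.002]
ft_force: [0.8, -0.4, -1.9]
width: 0.0204
```

Run:
```python
from h import *
from bench import env,eyes
s=env.observe();show(s);togo(s,(-111.5,-40),.25)
```

```text
t 8.85 pos [0.5027 0.0278 0.1843] org [-108.1  -39.8] x-ang-org 0.0017 zax [ 0.0053 -0.001  -1.    ] F [ 0.8 -0.4 -1.9] M [ 0.02  0.03 -0.02] w 0.0204
shift [-0.0002 -0.003  -0.0657] turn [0.0054 0.0003 0.0017]
```

play_rows([
  [0,-0.002,-0.015,0.003,0,0],
  [0,0,-0.02,0,0,0],
  [0,0,-0.018,0,0,0],
  [0,0,-0.006,0,0,0],
  [0,0,0,0,0,0],
  [0,0,0,0,0,0],
])

```text
t: 9.45
position: [0.5007, 0.0281, 0.2478]
eef_rot: [0.75, 0.661, 0.001, 0.002]
ft_force: [0.0, 0.5, -1.2]
width: 0.0204
```

Run:
```python
from h import *
from bench import env,eyes
import pickle
s=env.observe();show(s);togo(s,(-111.5,39.5),.245)
for n in("wrist","side"):
    c=eyes.camera_info(n);im=eyes.camera(n);pickle.dump(c,open(n+"7.pkl","wb"));save(n+"7",im)
    if n=="side": save("side7c",im,(230,130,430,290),4)
```

```text
t 9.45 pos [0.5007 0.0281 0.2478] org [-110.1  -39.8] x-ang-org 0.0017 zax [ 4.2e-03 -8.0e-04 -1.0e+00] F [ 0.   0.5 -1.2] M [-0.01  0.04  0.03] w 0.0204
shift [ 0.0793 -0.0013  0.0028] turn [0.0043 0.0003 0.0017]
```

View pics/wrist7.png

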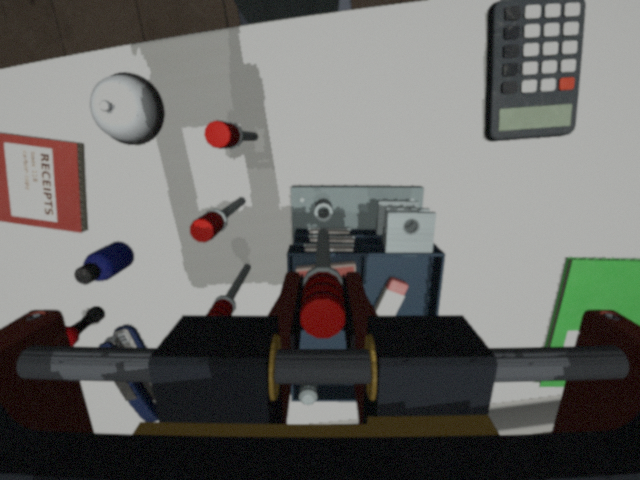

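View pics/side7c.png

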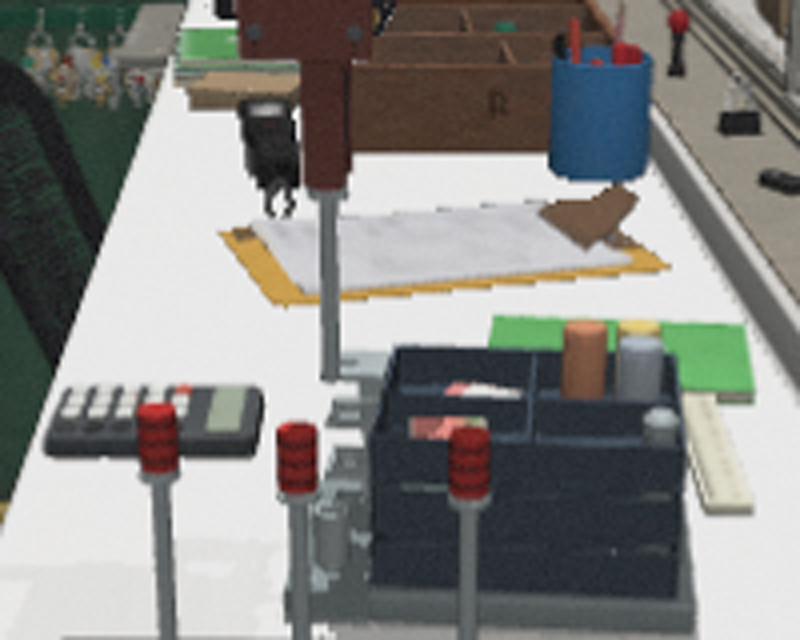

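Run:
```python
from h import *
import pickle
cw=pickle.load(open("wrist7.pkl","rb"));cs=pickle.load(open("side7.pkl","rb"))
im=cv2.imread("pics/wrist7.png");cv2.imwrite("pics/w7c.png",cv2.resize(im[180:320,280:450],None,fx=4.5,fy=4.5,interpolation=cv2.INTER_CUBIC))
im=cv2.imread("pics/side7.png");cv2.imwrite("pics/s7c.png",cv2.resize(im[165:240,290:350],None,fx=8,fy=8,interpolation=cv2.INTER_CUBIC))
P,e=two(ray(cw,(322,234)),ray(cs,(230+331/4,130+378/4)));print(P,O(P),e)
for z in (.1324,.138):
  P=onz(cw,(322,234),z);print(O(P))
print(O(onz(cw,(412,227),.114)),O(onz(cw,(322,210),.054)))
```

```text
[0.50140095 0.026456   0.13271434] [-109.21752827  -41.32376439] [np.float64(0.0001428723960353494), np.float64(0.00014287239603553555)]
[-109.27424444  -41.35536692]
[-110.84159463  -41.35487358]
[-111.0226121    41.23643038] [-114.37247001  -41.42675279]
```

View pics/w7c.png

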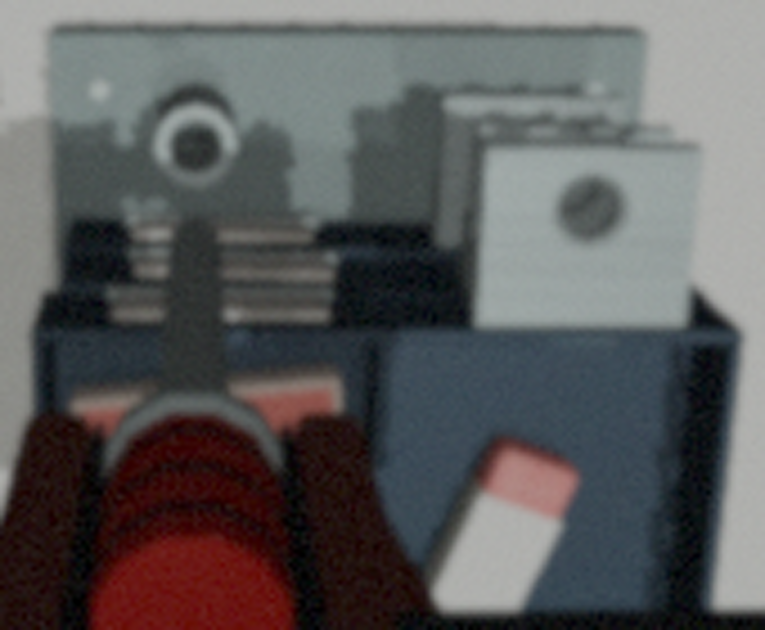

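View pics/s7c.png

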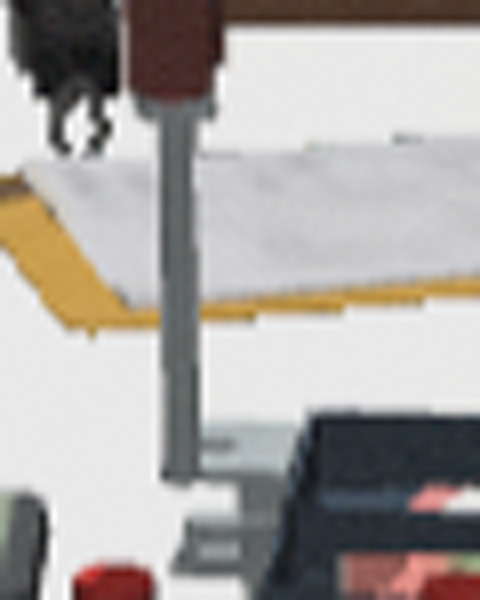

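Run:
```python
from h import *
import pickle
cw=pickle.load(open("wrist7.pkl","rb"))
f=lambda x,y:(280+(x-1.75)/4.5,180+(y-1.75)/4.5)
for n,p,z in [("tip edge",(193,219),.1324),("eye",(591,208),.114),("sleeve",(195,148),.054),("BFL",(644,33),.02),("BFR",(52,33),.02)]:
  print(n,O(onz(cw,f(*p),z)))
```

```text
tip edge [-114.38017372  -40.93796169]
eye [-112.12318907   40.17703552]
sleeve [-111.60914435  -40.39323476]
BFL [-135.34858507   76.41751217]
BFR [-134.74049201  -77.47930436]
```

play_rows([
  [0.02,0,0,0.003,0,0],
  [0.025,0,0,0,0,0],
  [0.02,0,0,0,0,0],
  [0.007,0,0,0,0,0],
  [0,0,0,0,0,0],
  [0,0,0,0,0,0],
])

```text
t: 10.15
position: [0.507, 0.1003, 0.2423]
eef_rot: [0.751, 0.661, -0.004, -0.002]
ft_force: [0.5, -0.3, -1.6]
width: 0.0208
```

Run:
```python
from h import *
from bench import env,eyes
s=env.observe();show(s);togo(s,(-111.6,40),.235)
```

```text
t 10.15 pos [0.507  0.1003 0.2423] org [-113.1   32.7] x-ang-org 0.0006 zax [-0.009  -0.0019 -1.    ] F [ 0.5 -0.3 -1.6] M [0.06 0.   0.01] w 0.0208
shift [0.0074 0.0016 0.0073] turn [-0.0087  0.003   0.0006]
```

play_rows([
  [0.006,0.001,0.002,-0.008,0.003,0],
  [0.001,0,0.002,0,0,0],
  [0,0,0,0,0,0],
  [0,0,0,0,0,0],
])

```text
t: 10.55
position: [0.5085, 0.1055, 0.2375]
eef_rot: [0.751, 0.66, -0.001, -0.0]
ft_force: [-0.2, -0.5, -1.0]
width: 0.0203
```

Run:
```python
from h import *
from bench import env,eyes
s=env.observe();show(s);togo(s,(-111.6,40),.235)
```

```text
t 10.55 pos [0.5085 0.1055 0.2375] org [-112.3   38. ] x-ang-org -0.0016 zax [-1.e-03 -6.e-04 -1.e+00] F [-0.2 -0.5 -1. ] M [ 0.   -0.01 -0.03] w 0.0203
shift [0.002  0.0007 0.0025] turn [-0.0009  0.0007 -0.0016]
```

play_rows([
  [0.002,0.0007,0.001,-0.001,0,0],
  [0.0005,0,0,0,0,0],
  [0,0,0,0,0,0],
])

```text
t: 10.85
position: [0.5098, 0.1076, 0.2366]
eef_rot: [0.752, 0.66, -0.0, 0.0]
ft_force: [-0.0, -0.6, -0.2]
width: 0.0202
```

Run:
```python
from h import *
from bench import env,eyes
import pickle
s=env.observe();show(s);togo(s,(-111.6,40),.235)
c=eyes.camera_info("wrist");im=eyes.camera("wrist");save("w8c",im,(250,180,420,310),4.5)
c=eyes.camera_info("top");im=eyes.camera("side");save("s8c",im,(290,165,350,240),8)
```

```text
t 10.85 pos [0.5098 0.1076 0.2366] org [-111.3   40.2] x-ang-org -0.0023 zax [ 6.e-04 -8.e-04 -1.e+00] F [-0.  -0.6 -0.2] M [0.01 0.   0.04] w 0.0202
shift [-0.0002 -0.0003  0.0016] turn [ 0.0007  0.0007 -0.0023]
```

View pics/w8c.png

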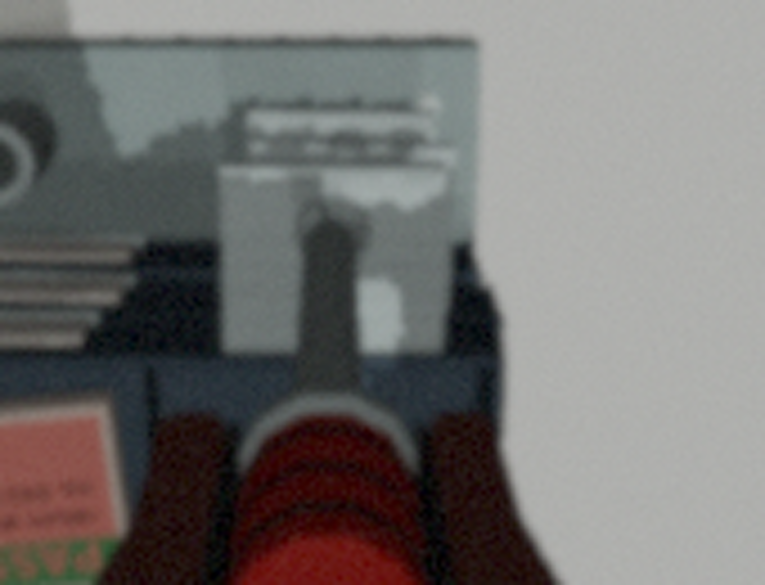

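View pics/s8c.png

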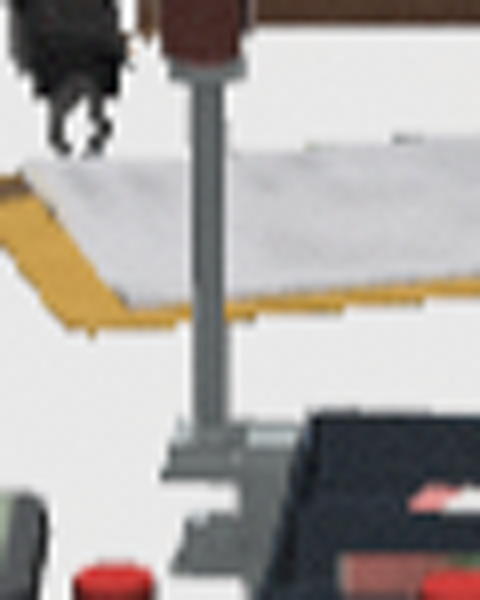

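play_rows([
  [0.0003,-0.0002,0.0025,0,0,0],
  [0,0,0.002,0,0,0],
  [0,0,0.002,0,0,0],
  [0,0,0.001,0,0,0],
  [0,0,0,0,0,0],
])

```text
t: 11.45
position: [0.5094, 0.1079, 0.2283]
eef_rot: [0.752, 0.66, -0.0, 0.0]
ft_force: [0.5, -0.1, -1.6]
width: 0.0209
```

Run:
```python
from h import *
from bench import env,eyes
s=env.observe();show(s);togo(s,(-111.6,40.2),.225)
```

```text
t 11.45 pos [0.5094 0.1079 0.2283] org [-111.6   40.5] x-ang-org -0.0022 zax [ 3.e-04 -9.e-04 -1.e+00] F [ 0.5 -0.1 -1.6] M [ 0.01 -0.02  0.03] w 0.0209
shift [-0.0003  0.      0.0033] turn [ 0.0004  0.0008 -0.0022]
```

play_rows([
  [-0.0003,0,0.0015,0,0,0],
  [0,0,0.0015,0,0,0],
  [0,0,0.0015,0,0,0],
])

```text
t: 11.75
position: [0.5096, 0.1076, 0.2237]
eef_rot: [0.752, 0.66, -0.0, 0.001]
ft_force: [0.9, -0.2, -2.0]
width: 0.0205
```

Run:
```python
from h import *
from bench import env,eyes
s=env.observe();show(s);togo(s,(-111.6,40.2),.225)
```

```text
t 11.75 pos [0.5096 0.1076 0.2237] org [-111.5   40.2] x-ang-org -0.0022 zax [ 7.e-04 -9.e-04 -1.e+00] F [ 0.9 -0.2 -2. ] M [0.02 0.02 0.04] w 0.0205
shift [ 0.     -0.0001 -0.0013] turn [ 0.0008  0.0008 -0.0022]
```

Run:
```python
from h import *
import pickle
c=pickle.load(open("w3.pkl","rb"));f=lambda x,y:(160+(x-1.5)/4,130+(y-1.5)/4)
def cor(n,p,z):
    P=O(onz(c,f(*p),z)); r=P-[72,-56]; a=np.arctan2(r[1],-r[0])-np.arctan2(118,197)
    print(n,P.round(1),"arc@eye %.1f"%(208*a),"rad %.1f (229.6)"%np.hypot(*r))
cor("mid3",(430,134),.082);cor("low3",(447,113),.05);cor("top3",(489,222),.114)
c=pickle.load(open("w4.pkl","rb"));f=lambda x,y:(150+(x-1.5)/4,120+(y-1.5)/4)
cor("mid4?",(560,235),.082);cor("low4?",(560,208),.05);cor("mid4??",(560,208),.082);cor("top4",(492,240),.114)
c=pickle.load(open("w2.pkl","rb"));f=lambda x,y:(100+(x-.75)/2.5,80+(y-.75)/2.5)
cor("mid2",(430,97),.082);cor("low2",(438,99),.05)
P=O(onz(c,f(366,138),.082));print(P,arc(P))
im=cv2.imread("pics/w2.png");cv2.imwrite("pics/w2d.png",cv2.resize(im[100:180,200:310],None,fx=7,fy=7,interpolation=cv2.INTER_CUBIC))
```

```text
mid3 [-121.9   66.8] arc@eye 5.2 rad 229.5 (229.6)
low3 [-123.1   64.5] arc@eye 2.8 rad 229.4 (229.6)
top3 [-114.2   77.9] arc@eye 17.4 rad 229.4 (229.6)
mid4? [-122.3   67. ] arc@eye 5.1 rad 229.9 (229.6)
low4? [-123.2   64. ] arc@eye 2.4 rad 229.1 (229.6)
mid4?? [-125.8   67. ] arc@eye 3.5 rad 232.9 (229.6)
top4 [-125.    62.6] arc@eye 0.5 rad 229.9 (229.6)
mid2 [-121.9   67.3] arc@eye 5.5 rad 229.8 (229.6)
low2 [-123.4   65.6] arc@eye 3.5 rad 230.1 (229.6)
[-109.13656312   44.74189679] (np.float64(5.54884704364856), np.float64(207.26645717210496))
```

View pics/w2d.png

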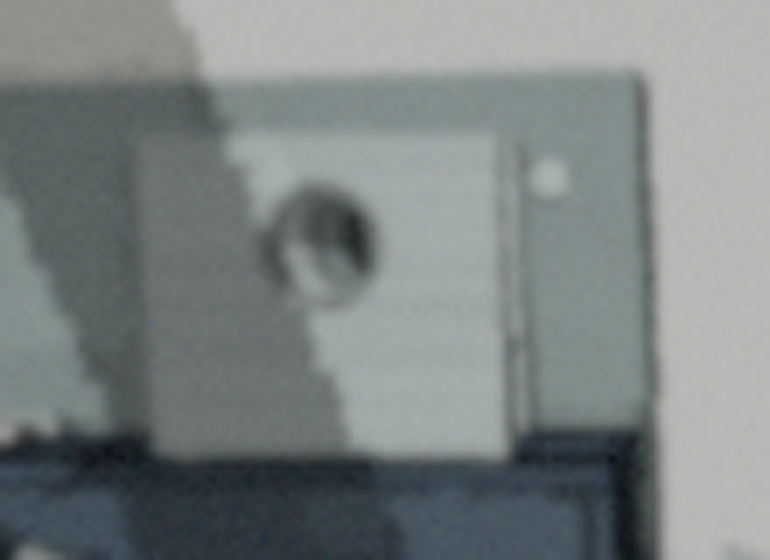

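play_rows([
  [0,0,0.003,0.0005,0,0],
  [0,0,0.004,0,0,0],
  [0,0,0.004,0,0,0],
  [0.001,0.0005,0.001,0,0,0],
  [0.001,0.0005,0,0,0,0],
  [0.001,0.0005,0,0,0,0],
  [0,0,0,0,0,0],
])

```text
t: 12.45
position: [0.5111, 0.1101, 0.2101]
eef_rot: [0.752, 0.66, -0.001, 0.0]
ft_force: [0.3, -0.8, -1.4]
width: 0.0205
```

Run:
```python
from h import *
from bench import env,eyes
s=env.observe();show(s);togo(s,(-109.5,45.0),.2104)
```

```text
t 12.45 pos [0.5111 0.1101 0.2101] org [-110.3   42.9] x-ang-org -0.0021 zax [-0.0014 -0.0018 -1.    ] F [ 0.3 -0.8 -1.4] M [-0.12  0.09 -0.01] w 0.0205
shift [ 0.0021  0.0008 -0.0004] turn [-0.0011  0.002  -0.0021]
```

play_rows([
  [0.0012,0.0005,0,-0.001,0.002,0],
  [0.0008,0.0003,0,0,0,0],
  [0.0003,0.0,0,0,0,0],
  [0,0,0,0,0,0],
])

```text
t: 12.85
position: [0.512, 0.1118, 0.2101]
eef_rot: [0.751, 0.66, -0.001, 0.0]
ft_force: [-0.1, -1.2, -1.7]
width: 0.0204
```

Run:
```python
from h import *
from bench import env,eyes
s=env.observe();show(s);togo(s,(-109.5,45.0),.1995)
```

```text
t 12.85 pos [0.512  0.1118 0.2101] org [-109.6   44.6] x-ang-org -0.0018 zax [-4.0e-04 -1.3e-03 -1.0e+00] F [-0.1 -1.2 -1.7] M [-0.31  0.05 -0.02] w 0.0204
shift [0.0004 0.0001 0.0106] turn [-0.0002  0.0013 -0.0018]
```

Now lightly down toward the middle eye (contact expected near TCP z ≈ 0.197).

play_rows([
  [0.0003,0,0.003,0,0.001,0],
  [0,0,0.003,0,0,0],
  [0,0,0.003,0,0,0],
  [0,0,0.0015,0,0,0],
  [0,0,0.0015,0,0,0],
])

```text
t: 13.35
position: [0.5123, 0.1121, 0.1974]
eef_rot: [0.751, 0.66, 0.0, 0.0]
ft_force: [-0.3, -0.8, 0.6]
width: 0.0208
```

Run:
```python
from h import *
from bench import env,eyes
s=env.observe();show(s);togo(s,(-109.5,45.0),.1995)
```

```text
t 13.35 pos [0.5123 0.1121 0.1974] org [-109.4   45.1] x-ang-org -0.0018 zax [ 4.e-04 -1.e-04 -1.e+00] F [-0.3 -0.8  0.6] M [-0.31  0.14  0.04] w 0.0208
shift [-0.0001 -0.0001 -0.0021] turn [ 0.0004  0.     -0.0018]
```

play_rows([
  [0,0,0.001,0,0,0],
  [0,0,0.001,0,0,0],
  [0,0,0.001,0,0,0],
])

```text
t: 13.65
position: [0.5123, 0.1121, 0.1941]
eef_rot: [0.751, 0.66, 0.0, 0.0]
ft_force: [-1.5, -1.3, -0.5]
width: 0.0204
```

Run:
```python
from h import *
from bench import env,eyes
s=env.observe();show(s)
```

```text
t 13.65 pos [0.5123 0.1121 0.1941] org [-109.3   45. ] x-ang-org -0.0018 zax [ 4.e-04 -1.e-04 -1.e+00] F [-1.5 -1.3 -0.5] M [-0.34  0.16  0.02] w 0.0204
```

play_rows([
  [0,0,0.0015,0,0,0],
  [0,0,0.0015,0,0,0],
  [0,0,0.0015,0,0,0],
  [0,0,0.0015,0,0,0],
])

```text
t: 14.05
position: [0.5124, 0.1122, 0.1878]
eef_rot: [0.751, 0.66, 0.0, 0.0]
ft_force: [-0.3, -1.3, -1.0]
width: 0.0207
```

Run:
```python
from h import *
from bench import env,eyes
s=env.observe();show(s);togo(s,(-110.4,42.7),.18)
im=eyes.camera("side");save("s9c",im,(290,165,370,265),7)
```

```text
t 14.05 pos [0.5124 0.1122 0.1878] org [-109.3   45.1] x-ang-org -0.0018 zax [ 6.e-04 -0.e+00 -1.e+00] F [-0.3 -1.3 -1. ] M [-0.33  0.18 -0.01] w 0.0207
shift [-0.0024 -0.0011  0.0078] turn [ 0.0006 -0.0001 -0.0018]
```

View pics/s9c.png

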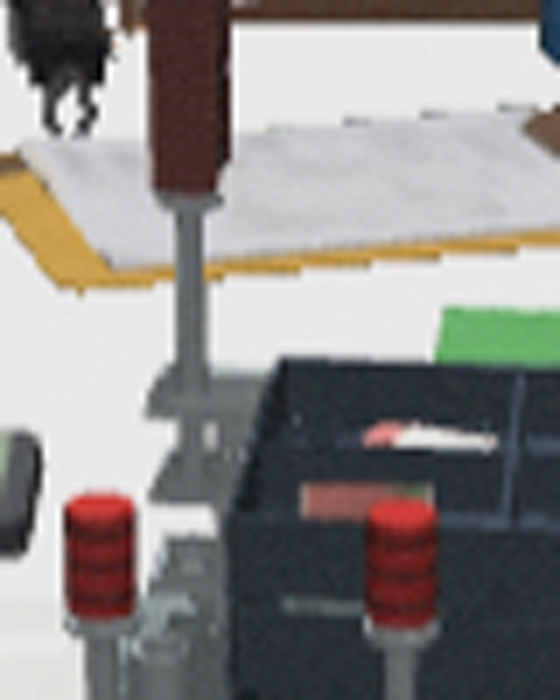

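play_rows([
  [0,0,0.003,0,0,0],
  [0,0,0.003,0,0,0],
  [0,0,0.002,0,0,0],
  [-0.001,-0.0005,0.001,0,0,0],
  [-0.001,-0.0005,0,0,0,0],
  [-0.0005,-0.0002,0,0,0,0],
  [0,0,0,0,0,0],
])

```text
t: 14.8
position: [0.5115, 0.111, 0.1776]
eef_rot: [0.752, 0.659, 0.002, -0.0]
ft_force: [-0.3, 0.7, -1.7]
width: 0.0206
```

Run:
```python
from h import *
from bench import env,eyes
s=env.observe();show(s);togo(s,(-110.4,42.7),.1715)
```

```text
t 14.80 pos [0.5115 0.111  0.1776] org [-110.    43.8] x-ang-org -0.0025 zax [ 0.0019  0.0027 -1.    ] F [-0.3  0.7 -1.7] M [ 0.03 -0.03  0.07] w 0.0206
shift [-0.0011 -0.0004  0.0061] turn [ 0.0015 -0.003  -0.0025]
```

play_rows([
  [-0.001,-0.0003,0,0.001,-0.002,0],
  [-0.0006,-0.0003,0,0,0,0],
  [0,0,0.002,0,0,0],
  [0,0,0.002,0,0,0],
])

```text
t: 15.2
position: [0.5115, 0.1099, 0.1741]
eef_rot: [0.752, 0.659, 0.002, 0.0]
ft_force: [-0.2, 0.7, -1.0]
width: 0.0206
```

Run:
```python
from h import *
from bench import env,eyes
s=env.observe();show(s);togo(s,(-110.4,42.7),.1654)
```

```text
t 15.20 pos [0.5115 0.1099 0.1741] org [-109.9   42.7] x-ang-org -0.0027 zax [ 0.0026  0.0018 -1.    ] F [-0.2  0.7 -1. ] M [ 0.24 -0.07 -0.04] w 0.0206
shift [-0.     -0.0005  0.0087] turn [ 0.0024 -0.0021 -0.0027]
```

play_rows([
  [0,-0.0005,0.002,0.002,-0.001,0],
  [0,0,0.002,0,0,0],
  [0,0,0.002,0,0,0],
  [0,0,0.0015,0,0,0],
  [0,0,0.001,0,0,0],
])

```text
t: 15.7
position: [0.5113, 0.11, 0.1648]
eef_rot: [0.752, 0.659, 0.001, -0.0]
ft_force: [-0.7, 0.8, -0.8]
width: 0.02
```

Run:
```python
from h import *
from bench import env,eyes
s=env.observe();show(s);togo(s,(-110.4,42.7),.1654)
```

```text
t 15.70 pos [0.5113 0.11   0.1648] org [-110.    42.8] x-ang-org -0.0027 zax [ 9.e-04  1.e-03 -1.e+00] F [-0.7  0.8 -0.8] M [ 0.22 -0.15 -0.03] w 0.0200
shift [-0.0001 -0.0004 -0.0006] turn [ 0.0008 -0.0011 -0.0027]
```

play_rows([
  [0,0,0.001,0,0,0],
  [0,0,0.001,0,0,0],
  [0,0,0.001,0,0,0],
])

```text
t: 16.0
position: [0.5114, 0.11, 0.1615]
eef_rot: [0.752, 0.659, 0.001, -0.0]
ft_force: [0.8, 0.9, -0.2]
width: 0.0203
```

Run:
```python
from h import *
from bench import env,eyes
s=env.observe();show(s)
```

```text
t 16.00 pos [0.5114 0.11   0.1615] org [-110.    42.8] x-ang-org -0.0027 zax [ 0.001  0.001 -1.   ] F [ 0.8  0.9 -0.2] M [ 0.26 -0.13 -0.  ] w 0.0203
```

play_rows([
  [0,0,0.0015,0,0,0],
  [0,0,0.0015,0,0,0],
  [0,0,0.0015,0,0,0],
  [0,0,0.002,0,0,0],
  [0,0,0.002,0,0,0],
])

```text
t: 16.5
position: [0.5115, 0.1101, 0.1525]
eef_rot: [0.752, 0.659, 0.001, 0.0]
ft_force: [1.0, 0.9, 0.8]
width: 0.0208
```

Run:
```python
from h import *
from bench import env,eyes
s=env.observe();show(s);togo(s,(-111.6,40.1),.1514)
```

```text
t 16.50 pos [0.5115 0.1101 0.1525] org [-109.9   42.9] x-ang-org -0.0027 zax [ 0.0012  0.0011 -1.    ] F [1.  0.9 0.8] M [ 0.25 -0.13  0.01] w 0.0208
shift [-0.0028 -0.0017  0.0011] turn [ 0.0011 -0.0012 -0.0027]
```

play_rows([
  [-0.0008,-0.0005,0.001,0.001,-0.001,0],
  [-0.0008,-0.0005,0,0,0,0],
  [-0.0008,-0.0005,0,0,0,0],
  [-0.0006,-0.0003,0,0,0,0],
  [0,0,0,0,0,0],
])

```text
t: 17.0
position: [0.5101, 0.1082, 0.1512]
eef_rot: [0.752, 0.659, 0.001, -0.0]
ft_force: [0.7, 1.9, -1.3]
width: 0.0204
```

Run:
```python
from h import *
from bench import env,eyes
s=env.observe();show(s);togo(s,(-111.6,40.1),.1514)
```

```text
t 17.00 pos [0.5101 0.1082 0.1512] org [-111.    40.9] x-ang-org -0.0032 zax [ 0.0018  0.0023 -1.    ] F [ 0.7  1.9 -1.3] M [ 0.58 -0.29 -0.02] w 0.0204
shift [-0.0008 -0.0006 -0.0002] turn [ 0.0015 -0.0025 -0.0032]
```

play_rows([
  [-0.0008,-0.0005,0,0.002,-0.003,0],
  [-0.0004,-0.0002,0,0,0,0],
  [0,0,0,0,0,0],
])

```text
t: 17.3
position: [0.5097, 0.1077, 0.1513]
eef_rot: [0.752, 0.659, 0.0, -0.0]
ft_force: [2.2, 2.4, -3.5]
width: 0.0206
```

Run:
```python
from h import *
from bench import env,eyes
s=env.observe();show(s);togo(s,(-111.6,40.1),.1514)
```

```text
t 17.30 pos [0.5097 0.1077 0.1513] org [-111.3   40.3] x-ang-org -0.0037 zax [ 4.e-04  6.e-04 -1.e+00] F [ 2.2  2.4 -3.5] M [ 0.79 -0.41  0.02] w 0.0206
shift [-0.0002 -0.0003 -0.0001] turn [ 0.0003 -0.0007 -0.0037]
```

play_rows([
  [-0.0003,-0.0003,0.002,0,0,0],
  [0,0,0.003,0,0,0],
  [0,0,0.003,0,0,0],
  [0,0,0.003,0,0,0],
  [0,0,0.002,0,0,0],
])

```text
t: 17.8
position: [0.5099, 0.1077, 0.1384]
eef_rot: [0.752, 0.659, 0.001, 0.0]
ft_force: [1.2, 3.2, 1.3]
width: 0.0206
```

Run:
```python
from h import *
from bench import env,eyes
s=env.observe();show(s);togo(s,(-111.6,40.1),.1354)
```

```text
t 17.80 pos [0.5099 0.1077 0.1384] org [-111.1   40.4] x-ang-org -0.0037 zax [ 0.0019  0.0011 -1.    ] F [1.2 3.2 1.3] M [ 0.84 -0.28 -0.03] w 0.0206
shift [-0.0003 -0.0005  0.003 ] turn [ 0.0018 -0.0014 -0.0037]
```

play_rows([
  [-0.0004,-0.0005,0.001,0.002,-0.001,0],
  [-0.0002,-0.0002,0.0015,0,0,0],
  [0,0,0.001,0,0,0],
  [0,0,0.001,0,0,0],
])

```text
t: 18.2
position: [0.5098, 0.1075, 0.1336]
eef_rot: [0.752, 0.659, 0.001, -0.0]
ft_force: [2.0, 3.5, 1.6]
width: 0.0203
```

Run:
```python
from h import *
from bench import env,eyes
s=env.observe();show(s);togo(s,(-111.6,40.1),.1354)
```

```text
t 18.20 pos [0.5098 0.1075 0.1336] org [-111.2   40.1] x-ang-org -0.0037 zax [ 8.e-04  8.e-04 -1.e+00] F [2.  3.5 1.6] M [ 0.92 -0.32  0.01] w 0.0203
shift [ 0.     -0.0004 -0.0018] turn [ 0.0006 -0.0009 -0.0037]
```

play_rows([
  [0,0,0.001,0,0,0],
  [0,0,0.001,0,0,0],
  [0,0,0.001,0,0,0],
])

```text
t: 18.5
position: [0.5098, 0.1075, 0.1304]
eef_rot: [0.752, 0.659, 0.001, -0.0]
ft_force: [1.5, 4.0, 2.2]
width: 0.0204
```

Run:
```python
from h import *
from bench import env,eyes
s=env.observe();show(s)
```

```text
t 18.50 pos [0.5098 0.1075 0.1304] org [-111.3   40.1] x-ang-org -0.0037 zax [ 7.e-04  8.e-04 -1.e+00] F [1.5 4.  2.2] M [ 0.94 -0.31  0.02] w 0.0204
```

play_rows([
  [0.0002,0,0.0015,0,0,0],
  [0,0,0.0015,0,0,0],
  [0,0,0.0012,0,0,0],
  [0,0,0.001,0,0,0],
])

```text
t: 18.9
position: [0.5098, 0.1076, 0.1247]
eef_rot: [0.752, 0.659, 0.0, 0.0]
ft_force: [1.6, 4.0, 0.7]
width: 0.0204
```

Run:
```python
from h import *
from bench import env,eyes
s=env.observe();show(s)
```

```text
t 18.90 pos [0.5098 0.1076 0.1247] org [-111.2   40.2] x-ang-org -0.0036 zax [ 8.e-04  6.e-04 -1.e+00] F [1.6 4.  0.7] M [ 0.89 -0.3  -0.03] w 0.0204
```

play_rows([
  [0,0,0.0007,0,0,0],
  [0,0,0.0007,0,0,0],
  [0,0,0.0007,0,0,0],
])

```text
t: 19.2
position: [0.5099, 0.1076, 0.1233]
eef_rot: [0.752, 0.659, 0.001, 0.0]
ft_force: [-2.1, 3.0, 13.0]
width: 0.0205
```

Run:
```python
from h import *
from bench import env,eyes
s=env.observe();show(s)
im=eyes.camera("side");save("s10c",im,(290,165,370,265),7)
im=eyes.camera("wrist");save("w10",im)
```

```text
t 19.20 pos [0.5099 0.1076 0.1233] org [-111.1   40.3] x-ang-org -0.0035 zax [ 1.e-03  5.e-04 -1.e+00] F [-2.1  3.  13. ] M [0.72 0.34 0.03] w 0.0205
```

View pics/s10c.png

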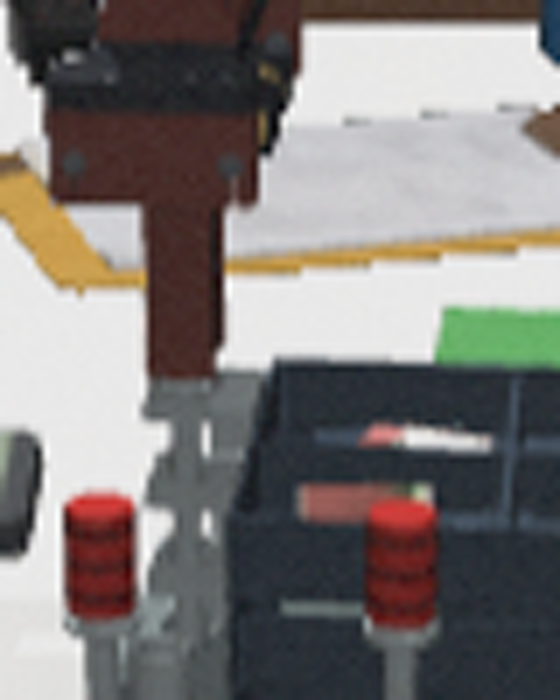

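play_rows([
  [0,0,-0.0004,0,0,0],
  [0,0,0,0,0,0],
  [0,0,0,0,0,0],
  [0,0,0,0,0,0],
  [0,0,0,0,0,0],
], claw=55)

```text
t: 19.8
position: [0.5065, 0.1048, 0.1224]
eef_rot: [0.752, 0.66, -0.004, -0.0]
ft_force: [-0.8, 0.4, -0.3]
width: 0.0479
```

Run:
```python
from h import *
from bench import env,eyes
s=env.observe();show(s)
```

```text
t 19.80 pos [0.5065 0.1048 0.1224] org [-114.2   37. ] x-ang-org -0.0020 zax [-0.0055 -0.0046 -1.    ] F [-0.8  0.4 -0.3] M [ 0.02  0.02 -0.04] w 0.0479
```

play_rows([
  [0,0,-0.008,0,0,0],
  [0,0,-0.01,0,0,0],
  [0,0,-0.02,0,0,0],
  [0,0,-0.03,0,0,0],
  [0,0,-0.03,0,0,0],
  [0,0.03,0,0,0,0],
  [0,0.03,0,0,0,0],
  [0,0,0,0,0,0],
  [0,0,0,0,0,0],
])

```text
t: 20.7
position: [0.5679, 0.0973, 0.2311]
eef_rot: [0.751, 0.66, -0.002, 0.001]
ft_force: [-0.0, 0.0, -0.8]
width: 0.0483
```

Run:
```python
from h import *
from bench import env,eyes
import pickle
s=env.observe();show(s)
im=eyes.camera("side");save("s11c",im,(270,190,430,310),5)
c=eyes.camera_info("wrist");pickle.dump(c,open("w11.pkl","wb"));im=eyes.camera("wrist");save("w11",im)
im=eyes.camera("top");save("t11c",im,(200,150,460,345),3)
```

```text
t 20.70 pos [0.5679 0.0973 0.2311] org [-52.3  37.4] x-ang-org -0.0012 zax [-0.002  -0.0051 -1.    ] F [-0.   0.  -0.8] M [ 0.07 -0.02 -0.03] w 0.0483
```

View pics/s11c.png

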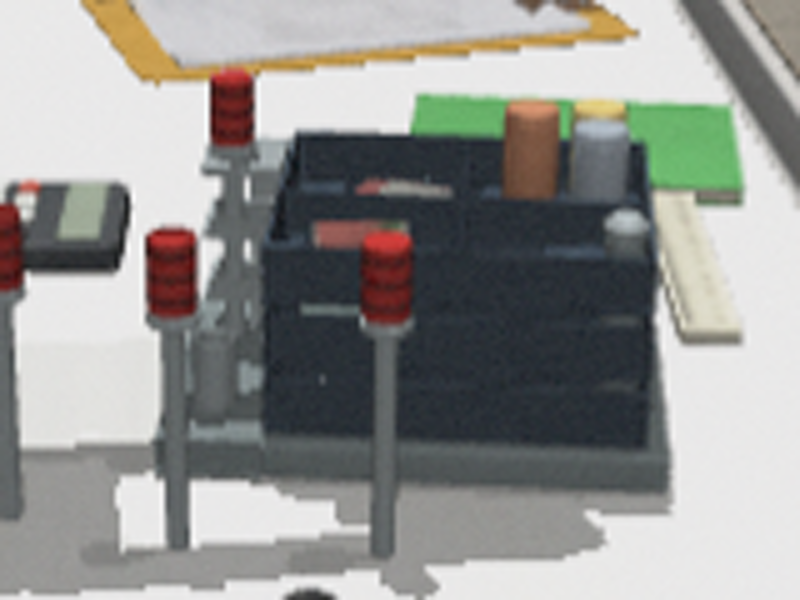

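View pics/w11.png

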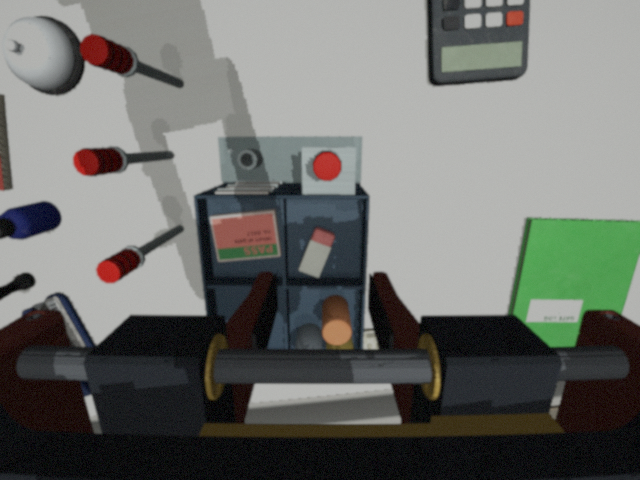

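View pics/t11c.png

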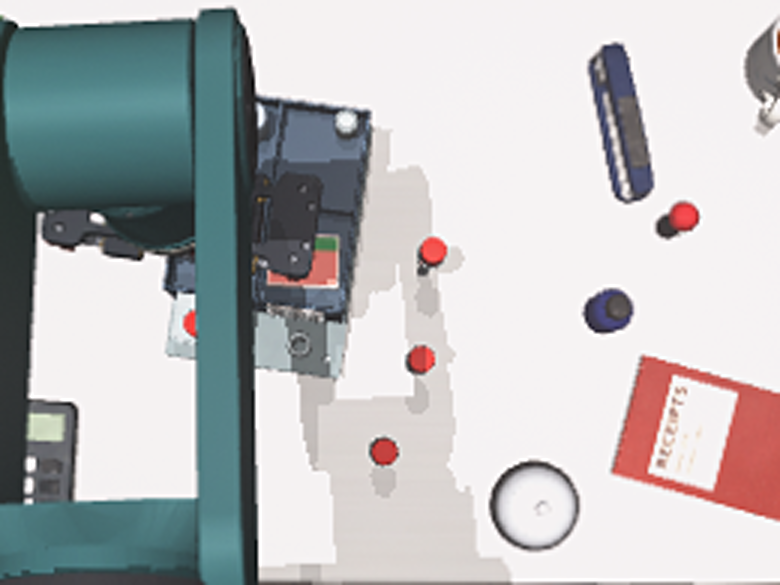

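Run:
```python
from h import *
import pickle
c=pickle.load(open("w11.pkl","rb"))
im=cv2.imread("pics/w11.png").astype(int)
m=((im[:,:,2]>150)&(im[:,:,1]<90)&(im[:,:,0]<90)).astype(np.uint8)
n,l,st,ce=cv2.connectedComponentsWithStats(m)
for i in range(1,n):
    if st[i,4]>100 and 300<ce[i][0]<350: print(st[i],ce[i],O(onz(c,ce[i],.153)))
a=cv2.imread("pics/w11.png")[120:215,280:380];cv2.imwrite("pics/w11c.png",cv2.resize(a,None,fx=6,fy=6,interpolation=cv2.INTER_CUBIC))
from bench import env
s=env.observe();show(s)
```

```text
[314 153  27  27 585] [326.8974359 166.1042735] [-111.85394477   38.96145409]
t 20.85 pos [0.5671 0.0973 0.2306] org [-53.1  37.4] x-ang-org -0.0008 zax [-0.0027 -0.0052 -1.    ] F [ 0.3 -0.4  1.2] M [0.03 0.01 0.03] w 0.0479
```

View pics/w11c.png

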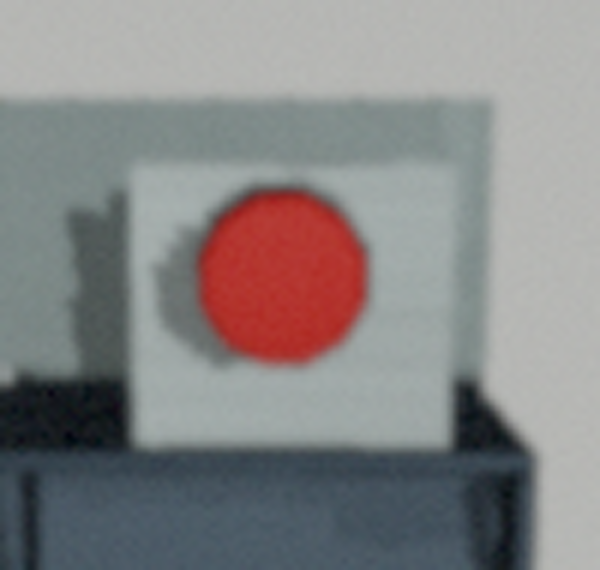

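Run:
```python
from bench import env
print(env.finish_job())
```

```text
the job is handed in; nothing more can be done
None
```

The organiser is locked. I swung the top tray shut by its left wall. Then I took the red-knobbed rod from its sleeve; it was the farthest left of four look-alikes. I threaded it through the three eyes into the base hole, coaxing each lower tray over its offset: the middle eye was about 5 mm off and the low one about 3 mm. I handed the job in at about 21 s of the 72 s allowed.

**Last checks:**
- **Seating:** The collar met the top eye at the expected height, tool at 0.1233 m against 0.1234 m worked out. I pressed with about 13 N there, the largest force I read.
- **Position:** After release the knob measured at (-111.9, +39.0) mm in the organiser's frame, against the hole at (-112, +40). That 1 mm is about the camera's accuracy. The views show the rod upright and the lug square.
- **Other things:** The calculator, bottle, stamp and stapler looked undisturbed in the last pictures; I did not measure them. The gripper was clear with no contact force.

**Small disagreement:** The tool sprang back about 3–4 mm sideways when the jaws opened, from leftover side load. The rod stayed put. The hand-in gave no verdict, so the result is not confirmed by the judge.

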